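Set out the check weights on three laboratory balances

TASK

Set up the daily check of the balances, largest brass weight first: set the large brass weight on the white balance, then the medium brass weight on the blue balance, then the small brass weight on the black balance, each upright in the middle of its pan, and finally stand the steel-coloured weight, which is not needed, in the open wooden case. Set each weight down gently and let go of it before taking the next, and leave the two red-lidded tins where they stand.

Things in the scene. Friction and masses are not known exactly. Their poses are not given: they have to be found in the camera images.
- brass_large: Large check weight, yellow brass; its plain cylindrical body is 48 mm in diameter and 46 mm high, with a round lifting knob on top, 20 mm in diameter, from 50 to 64 mm above the foot; overall height 64 mm, about 700 g. Origin: centre of its underside, z up. It stands on the bench at the start.
- brass_medium: Medium check weight, yellow brass; its plain cylindrical body is 36 mm in diameter and 34 mm high, with a round lifting knob on top, 17 mm in diameter, from 38 to 52 mm above the foot; overall height 52 mm, about 300 g. Origin: centre of its underside, z up. It stands on the bench at the start.
- brass_small: Small check weight, yellow brass; its plain cylindrical body is 25 mm in diameter and 24 mm high, with a round lifting knob on top, 15 mm in diameter, from 28 to 40 mm above the foot; overall height 40 mm, about 100 g. Origin: centre of its underside, z up. It stands on the bench at the start.
- steel_weight: Check weight of silvery steel, the only weight that is not brass; its plain cylindrical body is 36 mm in diameter and 34 mm high, with a round lifting knob on top, 17 mm in diameter, from 38 to 52 mm above the foot; overall height 52 mm, about 280 g. Origin: centre of its underside, z up. It stands on the bench at the start.
- white_balance: White bench balance with a round steel pan, 120 mm in diameter. Fixed to the bench. Origin: on the bench level, directly under the centre of the pan; the flat pan top (no rim) lies 62 mm above the origin. Local x points from the pan to the display end. Housing 181 x 140 mm, 50 mm high, from 66 mm behind the origin to 115 mm before it along local x.
- blue_balance: Blue bench balance with a square steel pan, 100 x 100 mm. Fixed to the bench. Origin: on the bench level, directly under the centre of the pan; the flat pan top (no rim) lies 52 mm above the origin. Local x points from the pan to the display end. Housing 161 x 120 mm, 40 mm high, from 56 mm behind the origin to 105 mm before it along local x.
- black_balance: Small black balance with a round steel pan, 76 mm in diameter. Fixed to the bench. Origin: on the bench level, directly under the centre of the pan; the flat pan top (no rim) lies 40 mm above the origin. Local x points from the pan to the display end. Housing 136 x 96 mm, 28 mm high, from 46 mm behind the origin to 90 mm before it along local x.
- weight_case: Open square wooden case, 110 x 110 mm outside, 26 mm high, walls 6 mm, inner floor 98 x 98 mm and 6 mm above the origin. Fixed to the bench. Origin: centre of its underside, x and y along its sides.
- tin_a: Closed aluminium sample tin with a flat red lid, 56 mm in diameter, 28 mm high, about 120 g, loose; one of two alike, standing among the weights; not to be moved. Origin: centre of its underside.
- tin_b: The other red-lidded sample tin, the same as tin_a.
Mind the look-alikes: they are no part of the job. Leave any green look-alike of the brass_small alone.

How it is judged:
By the outcome, as a careful person would: the job done as asked, in the order asked, and still so for the second after the job is handed in, with the robot touching nothing.
It also fails if it takes over 102 s, if anything falls off the work surface, if the arm or the gripper's body presses on something with over 40 N, if the wrist force passes 120 N, or if a joint passes its speed limit or range.

ROBOT

A 7-joint arm with a two-finger parallel gripper is mounted at the origin on the work surface. World frame = base frame: x ahead of the robot, y to its left, z up, the work surface at z = 0. Lengths are in m, angles in degrees, forces in N, time in s.
With the tool pointing down it reaches from about 0.425 to 0.875 m from the base axis. Payload 4.7 kg.
Tool frame: the origin (TCP) lies between the finger pads; the fingertips stand env.finger_overhang ahead of it and the grasp point (between the pads) lies 5 mm behind it (env.finger_overhang is the distance from the TCP to the fingertips, in m); z points along the fingers, y is the line along which they close (so a half turn about z gives the same grasp; the last joint's range is limited). The gripper opens to 87 mm and grips with 3 to 60 N. Pads are 19 mm wide; open, the fingers measure 117 mm over their backs; the gripper's body (75 mm by 190 mm) begins 51 mm behind the grasp point.
Start: joints at [72.542, 18.392, -4.016, 83.108, 1.295, 78.541, -3.26], TCP at [0.204, -0.617, 0.237] pointing down, gripper open.
Joint ranges: [-163.93, 163.93], [-17.29, 119.83], [-79.2, 71.16], [3.27, 140.29], [-89.18, 269.18], [5.43, 117.66], [-154.24, 154.24]. Speed limits (degrees/s): [147.25, 147.25, 180, 180, 180, 180, 180].

INTERFACE

Orientations are given as [roll, pitch, yaw] about the fixed x, y, z axes, in that order (R = Rz(yaw) Ry(pitch) Rx(roll)).
In Python, from cell import telemetry, eyes, env, models gives the robot as it stands. The module is installed in compiled form; this text tells all that it offers.
- The arm moves only by the tool drive_tool, never from a script. Its arguments are lists of equal length, an entry for each row: "angular": the turn, a rotation vector about the tool's x, y, z in rad, a list of three; "delta_pos": the shift along the tool's x, y, z in cm, a list of three; "gripper": the finger opening in cm, from 0 to 8.7. A call has 1 to 20 rows; each row shifts and turns the commanded pose from where the row before left it, along the tool's axes as they then stand; what a row does not reach is not made up. A row lasts 1/10 s, in which the tool goes at most 50 mm and 8.59 degrees, less where a joint would pass 70% of its speed; a pose out of reach is approached as far as the arm can. A call with a gripper value outside its range is refused whole. The fingers move at their own pace and stop on an object; "squeeze" is the grip in N (left out, the last holds). Time passes only in rows, so rows that do not move let the fingers close. It gives the time, the measured TCP pose, the force, the opening and the grip force at its end, in the units of the state.
- telemetry.get_obs(): the state, without advancing time (a new reading comes with each control period).
- eyes.read_camera(name): name is "scene" or "top" or "wrist"; returns a dict with "pixels" (480x640x3 uint8, red, green, blue), "mtx" (3x3 intrinsics, pixels), "origin" and "orientation" of the camera in the world. Camera axes: x right, y down, z forward; pixel columns grow to the right and rows downward; lengths in m; the calibration is good to about 2 mm. A picture is of the moment at which its call begins. There is no depth.
- env.sign_off(): hands the job in; it is judged then, once.
Trained networks look in a picture, given as the dict that the camera call returned (one of the last four; its "shot" number tells which), for a name from the list of things; names that differ only in an ending like _2 or _b are one class to them, and where a whole thing is asked for, a point or a joint stands for the part that bears it (a point fixed in the world has none). Each returns a list of dicts, best first, with "p" (0 to 1); they miss things now and then, are a little off and sometimes report something else, mostly with a low value. They report only what shows in the picture. A call takes as long as a camera call. They do not tell look-alikes from the thing itself.
- models.search_frame(picture, target): "centre" ([column, row] in pixels, amid what is visible of it).
- models.cut_out(picture, target): "pixels" (480x640 bool, what is visible of it) and "centre" ([column, row] in pixels, amid what is visible of it).
The state is a dict: "time_s": time; "qpos": joint angles; "joint_velocities": joint speeds; "effort": joint torques, N m; "tool_pos": TCP position; "tool_rot": TCP orientation; "force": force on the tool from outside, world axes, zero at the start; "wrist_torque": the same for the moment, N m; "grip_width": finger opening in m; "grasp_force": force on a finger pad.
Only numpy, scipy, OpenCV 4.12 (cv2) and the standard library are available. Lean on these libraries where they do the work, as an engineer would, in place of code of your own. Each camera call takes 0.05 s, during which the arm holds its last target. There are 200 camera calls.

## Working session

There is one attempt and no reset: what is moved stays moved. The work goes in short steps, Python scripts to look and compute and a tool call to move; the robot and the scene stay as the last step left them, time stands still between calls to the robot, and variables do not carry over. Pictures are saved under pics/ and viewed, at most 14 in all, crops included, and the job is handed in when it is done.

Besides the shell and the picture viewer there is one more tool, called after "Call:" as a command line: name --argument value ..., lists and objects as JSON in quotes. drive_tool: Moves the arm, as the interface text tells. Its arguments: {"type":"object","properties":{"angular":{"type":"array","items":{"type":"array","items":{"type":"number"}}},"delta_pos":{"type":"array","items":{"type":"array","items":{"type":"number"}}},"gripper":{"type":"array","items":{"type":"number"}},"squeeze":{"type":"number"}},"required":["angular","delta_pos","gripper"]}

```bash
mkdir -p pics; python3 - <<'E'
from cell import telemetry, eyes, env, models
import cv2
o=telemetry.get_obs()
for k in ("time_s","tool_pos","tool_rot","force","grip_width"): print(k,o[k])
print(env.finger_overhang)
for n in ("top","scene"):
    p=eyes.read_camera(n); cv2.imwrite(f"pics/{n}0.png",p["pixels"][:,:,::-1])
    print(n,p["mtx"],p["origin"],p["orientation"])
    for t in ("brass_large","brass_medium","brass_small","steel_weight","white_balance","blue_balance","black_balance","weight_case","tin_a"):
        print(t,[(([round(float(x)) for x in d["centre"]]),round(d["p"],2)) for d in models.search_frame(p,t)])
print(telemetry.get_obs()["time_s"])
E
```

```text
time_s 0.0
tool_pos [ 0.20351931 -0.61675278  0.23545731]
tool_rot [-1.79889260e+02  3.87670406e-03  1.82660427e+01]
force [-0.13891872  0.21176622 -0.77399474]
grip_width 0.08691929271079386
0.014
top [[567.2191577    0.         330.42464675]
 [  0.         567.2191577  233.73658232]
 [  0.           0.           1.        ]] [ 0.28480941 -0.01178841  1.37376993] [-1.71577886e+02  7.77989790e-02 -8.93270400e+01]
brass_large [([222, 281], 0.55)]
brass_medium [([393, 256], 0.77)]
brass_small [([343, 280], 0.65), ([348, 250], 0.53)]
steel_weight [([432, 277], 0.64), ([501, 227], 0.57)]
white_balance [([276, 182], 0.66), ([348, 251], 0.61)]
blue_balance [([392, 172], 0.71), ([265, 260], 0.21)]
black_balance [([164, 203], 0.74)]
weight_case [([500, 228], 0.65)]
tin_a [([264, 262], 0.93), ([297, 244], 0.8)]
scene [[578.14143063   0.         327.60077709]
 [  0.         578.14143063 233.96128245]
 [  0.           0.           1.        ]] [1.397312   0.23229937 0.62196274] [-122.95070145    1.19438765  103.21546278]
brass_large [([463, 210], 0.6)]
brass_medium [([259, 210], 0.88)]
brass_small [([316, 204], 0.64), ([313, 240], 0.6), ([306, 219], 0.5), ([221, 194], 0.37)]
steel_weight [([220, 195], 0.53)]
white_balance [([378, 281], 0.8)]
blue_balance []
black_balance [([549, 280], 0.96)]
weight_case [([128, 218], 0.55)]
tin_a [([364, 224], 0.92), ([410, 223], 0.68)]
1.0
```

View pics/top0.png

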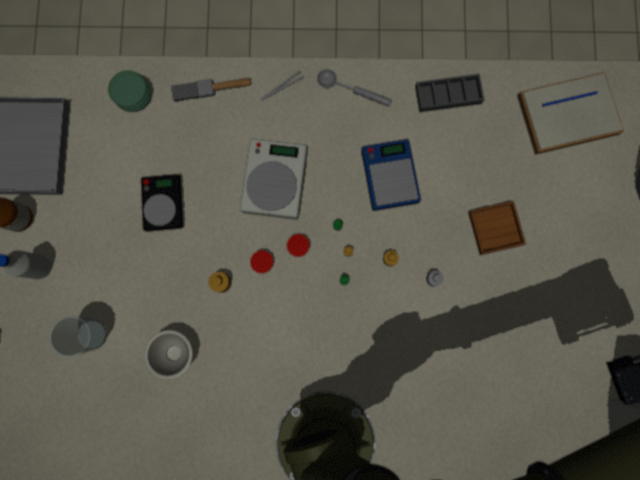

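View pics/scene0.png

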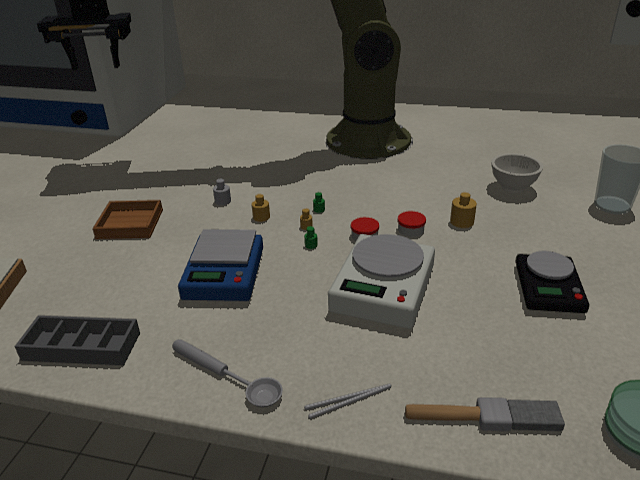

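```bash
python3 -c "
import cv2
i=cv2.imread('pics/top0.png')[140:320,130:560]
cv2.imwrite('pics/top0c.png',cv2.resize(i,(800,335),interpolation=cv2.INTER_CUBIC))"
```

```text
(no output)
```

View pics/top0c.png

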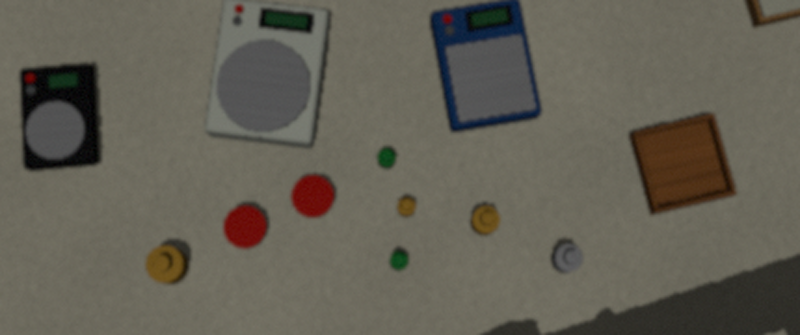

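The top view shows the large brass weight at (220,281), medium brass at (391,257), small brass at (349,251), and steel at (434,277). There are two candidates besides brass_small: green ones at (338,224) and (344,279). Only the yellow one at (349,251) fits the description, and the crop confirms it. Pans are at (271,186), (394,183), (160,210), the case at (497,228), and the tins at (262,261) and (298,245).

```bash
cat > h.py <<'E'
import numpy as np, cv2
from scipy.spatial.transform import Rotation as R
def world(p,uv,z):
    r=R.from_euler('xyz',p["orientation"],degrees=True).as_matrix()
    d=r@np.linalg.inv(p["mtx"])@np.array([uv[0],uv[1],1.]); o=np.array(p["origin"])
    return o+d*(z-o[2])/d[2]
def blob(m,near,rad):
    """centre & area of masked pixels' largest component within rad of near"""
    m=m.astype(np.uint8); w=np.zeros_like(m); cv2.circle(w,tuple(map(int,near)),rad,1,-1)
    n,l,s,c=cv2.connectedComponentsWithStats(m&w)
    if n<2: return None
    i=1+np.argmax(s[1:,4]); return c[i],s[i,4],l==i
E
python3 - <<'E'
from h import *
from cell import eyes
p=eyes.read_camera("top"); np.save("top.npy",p["pixels"])
I=cv2.cvtColor(p["pixels"],cv2.COLOR_RGB2HSV).astype(int); H,S,V=I[...,0],I[...,1],I[...,2]
print([I[y,x].tolist() for x,y in((271,186),(394,183),(160,210),(434,277),(220,281),(497,228),(262,261),(450,310),(200,300))])
brass=(H>12)&(H<30)&(S>120)&(V>60)
red=((H<6)|(H>174))&(S>150)
grn=(H>50)&(H<80)&(S>120)
def rep(n,b,z):
    if b is None: print(n,None);return
    u,v=np.where(b[2])[::-1]
    print(n,b[0].round(1),b[1],u.min(),u.max(),v.min(),v.max(),world(p,b[0],z).round(4))
rep("large",blob(brass,(220,281),16),.032)
rep("med",blob(brass,(391,257),13),.026)
rep("small",blob(brass,(349,251),9),.02)
rep("g1",blob(grn,(338,224),9),.02); rep("g2",blob(grn,(344,279),9),.02)
rep("ta",blob(red,(262,261),16),.028); rep("tb",blob(red,(298,245),16),.028)
pan=(S<30)&(V>95)&(V<150)
for n,c,r,z in(("white",(271,186),40,.062),("blue",(394,183),36,.052),("black",(160,210),24,.04)):
    rep(n,blob(pan,c,r),z)
for n,c in(("case",(497,228)),):
    m=(S>100)&(H<20); b=blob(m,c,45); rep(n,b,.026)
    q=cv2.minAreaRect(np.argwhere(b[2])[:,::-1].astype(np.float32)); print(q)
s=np.array(I[265:290,422:446]); print(s[12,:,2],s[:,12,2],s[12,:,1])
E
```

```text
[[120, 3, 83], [150, 3, 87], [30, 3, 82], [60, 3, 81], [20, 197, 92], [14, 182, 77], [1, 227, 109], [22, 39, 72], [26, 39, 105]]
large [218.5 281.5] 325 209 228 271 291 [0.3664 0.2555 0.032 ]
med [390.4 257.6] 177 384 397 250 265 [ 0.4284 -0.1514  0.026 ]
small [348.  250.5] 74 344 352 246 255 [ 0.445  -0.0503  0.02  ]
g1 [337.4 224.2] 63 334 341 220 229 [ 0.5087 -0.0242  0.02  ]
g2 [344.2 279.2] 60 340 348 275 283 [ 0.376  -0.0417  0.02  ]
ta [261.5 261.2] 399 251 272 250 272 [0.416  0.1557 0.028 ]
tb [297.8 244.7] 386 287 309 234 255 [0.4566 0.0702 0.028 ]
white [270.7 180.6] 1450 240 303 147 216 [0.6047 0.1353 0.062 ]
blue [418. 181.] 3 418 418 180 182 [ 0.6102 -0.2153  0.052 ]
black None
case [496.6 227.4] 2092 469 524 201 253 [ 0.5044 -0.4071  0.026 ]
((496.7059631347656, 227.32354736328125), (45.59669494628906, 47.29444885253906), 75.96376037597656)
[109 108 109  96  65  45  59  82  91  88  78  69  81  91  91  91  90  90
  91  88  91 100 110 111] [112 108  96  72  54  61  75  83  72  64  67  74  81  83  80  75  78  87
  94  91  86  90 104 113 114] [35 33 37 37 27 11 13  3  3  3  3  4  3  3  3  6  3  3  3  0 11 26 35 34]
```

```bash
python3 - <<'E'
from h import *
from cell import eyes
p=eyes.read_camera("top")
I=cv2.cvtColor(p["pixels"],cv2.COLOR_RGB2HSV).astype(int); H,S,V=I[...,0],I[...,1],I[...,2]
pan=(S<12)&(V>72)&(V<100)
pan=cv2.morphologyEx(pan.astype(np.uint8),cv2.MORPH_OPEN,np.ones((3,3)))
for n,c,r,z in(("white",(271,186),40,.062),("blue",(394,183),36,.052),("black",(160,210),24,.04),("steel",(434,277),12,.026)):
    b=blob(pan,c,r); pts=np.argwhere(b[2])[:,::-1].astype(np.float32)
    h=cv2.convexHull(pts); e=cv2.fitEllipse(h) if n!="blue" else cv2.minAreaRect(pts)
    print(n,b[0].round(1),b[1],e,world(p,e[0],z).round(4),world(p,b[0],z).round(4))
E
```

```text
white [271.1 185.6] 1934 ((271.16461181640625, 185.59886169433594), (49.014747619628906, 50.127891540527344), 53.775787353515625) [0.5926 0.1339 0.062 ] [0.5925 0.1341 0.062 ]
blue [393.1 181.7] 1554 ((393.14337158203125, 181.59811401367188), (39.80632400512695, 39.9906120300293), 79.3803482055664) [ 0.6081 -0.156   0.052 ] [ 0.6079 -0.1558  0.052 ]
black [159.1 209.5] 691 ((159.03163146972656, 209.5261993408203), (28.790294647216797, 30.184032440185547), 62.95410919189453) [0.5361 0.4032 0.04  ] [0.536 0.403 0.04 ]
steel [435.3 279.2] 129 ((435.2364807128906, 278.1454162597656), (13.617905616760254, 14.278543472290039), 26.61604881286621) [ 0.3806 -0.2577  0.026 ] [ 0.3782 -0.2579  0.026 ]
```

Call:
drive_tool --angular '[[0,0,-0.139],[0,0,-0.139],[0,0,-0.139],[0,0,-0.139],[0,0,-0.139],[0,0,-0.139],[0,0,-0.139],[0,0,-0.139],[0,0,-0.139],[0,0,0]]' --delta_pos '[[0,0,0],[0,0,0],[0,0,0],[0,0,0],[0,0,0],[0,0,0],[0,0,0],[0,0,0],[0,0,0],[0,0,0]]' --gripper '[7,7,7,7,7,7,7,7,7,7]' --squeeze 30

```text
time_s: 2.1
tool_pos: [0.2036, -0.6173, 0.2366]
tool_rot: [180.0, 0.0, 90.0]
force: [-0.3, -0.9, 0.6]
grip_width: 0.0705
grasp_force: 0.0
```

Call:
drive_tool --angular '[[0,0,0],[0,0,0],[0,0,0],[0,0,0],[0,0,0],[0,0,0],[0,0,0],[0,0,0],[0,0,0],[0,0,0],[0,0,0],[0,0,0],[0,0,0],[0,0,0],[0,0,0],[0,0,0],[0,0,0],[0,0,0],[0,0,0],[0,0,0]]' --delta_pos '[[1.5,1.5,0],[2.9,2.7,0],[2.9,2.7,0],[2.9,2.7,0],[2.9,2.7,0],[2.9,2.7,0],[2.9,2.7,0],[2.9,2.7,0],[2.9,2.7,0],[2.9,2.7,0],[2.9,2.7,0],[4,0,0],[4,0,0],[4,0,0],[4,0,0],[4,0,0],[4,0,0],[4,0,0],[4,0,0],[4,0,0]]' --gripper '[7,7,7,7,7,7,7,7,7,7,7,7,7,7,7,7,7,7,7,7]'

```text
time_s: 4.1
tool_pos: [0.4892, 0.049, 0.2369]
tool_rot: [179.9, 0.0, 89.7]
force: [1.0, 0.7, 0.4]
grip_width: 0.07
grasp_force: 0.0
```

Call:
drive_tool --angular '[[0,0,0],[0,0,0],[0,0,0],[0,0,0],[0,0,0],[0,0,0],[0,0,0],[0,0,0],[0,0,0]]' --delta_pos '[[3.5,-1.2,0],[3.4,-2.2,0],[3.4,-2.2,0],[3.4,-2.2,0],[3.4,-2.2,0],[2.4,-1.5,0],[1,-0.8,0],[0,0,0],[0,0,0]]' --gripper '[7,7,7,7,7,7,7,7,7]'

```text
time_s: 5.0
tool_pos: [0.3675, 0.2512, 0.2365]
tool_rot: [180.0, 0.0, 89.8]
force: [1.3, -0.5, -0.0]
grip_width: 0.0701
grasp_force: 0.0
```

```bash
cat >> h.py <<'E'
def wrist(near,z,mode="brass",rad=400,save=None):
    from cell import eyes,telemetry
    p=eyes.read_camera("wrist"); I=cv2.cvtColor(p["pixels"],cv2.COLOR_RGB2HSV).astype(int); H,S,V=I[...,0],I[...,1],I[...,2]
    m=(H>12)&(H<30)&(S>120)&(V>40)
    if save: cv2.imwrite(save,p["pixels"][:,:,::-1])
    t=telemetry.get_obs(); print("tcp",t["tool_pos"].round(4),t["tool_rot"].round(1),"t",t["time_s"])
    r=R.from_euler('xyz',p["orientation"],degrees=True).as_matrix()
    q=p["mtx"]@r.T@(np.array([*near,z])-p["origin"]); print("expected px",(q[:2]/q[2]).round(1),"cam",p["origin"])
    b=blob(m,(q[:2]/q[2]) if q[2]>0 else (320,240),rad)
    if b is not None: 
        u,v=np.where(b[2])[::-1]; print(b[0].round(1),b[1],u.min(),u.max(),v.min(),v.max(),world(p,b[0],z).round(4))
    return p,I
E
python3 -c "
from h import *
wrist((.366,.2555),.032,save='pics/w1.png')"
```

```text
tcp [0.3677 0.2509 0.2365] [180.    0.   89.7] t 5.05
expected px [316.3 206.3] cam [0.3676533  0.32000735 0.38612197]
[455.8 384.8] 6752 238 639 373 393 [0.5111 0.0654 0.032 ]
```

View pics/w1.png

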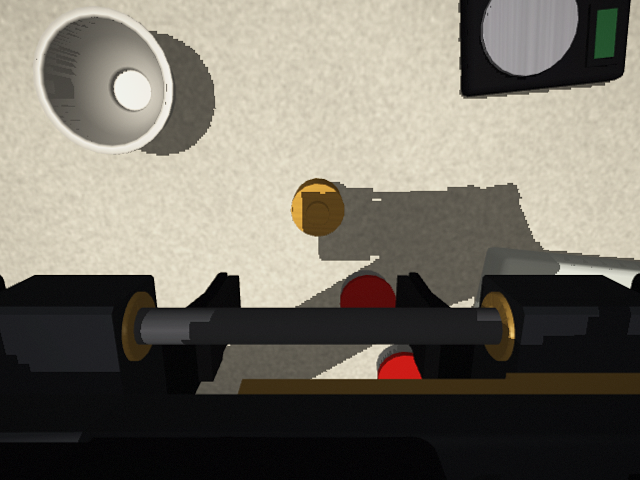

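The wrist view shows the large brass weight at (318,208), 2 px from where it was expected. I'll descend and grip the body.

Call:
drive_tool --angular '[[0,0,0],[0,0,0],[0,0,0],[0,0,0],[0,0,0],[0,0,0],[0,0,0],[0,0,0],[0,0,0],[0,0,0],[0,0,0],[0,0,0],[0,0,0]]' --delta_pos '[[0.4,0,2],[0,0,4],[0,0,4],[0,0,4],[0,0,3.4],[0,0,2],[0,0,1.4],[0,0,0.6],[0,0,0],[0,0,0],[0,0,0],[0,0,0],[0,0,0]]' --gripper '[7,7,7,7,7,7,7,7,7,4,4,4,4]' --squeeze 35

```text
time_s: 6.35
tool_pos: [0.3672, 0.2566, 0.0231]
tool_rot: [179.9, 0.0, 89.9]
force: [-0.2, -0.8, -0.8]
grip_width: 0.0465
grasp_force: 35.2
```

Call:
drive_tool --angular '[[0,0,0],[0,0,0],[0,0,0],[0,0,0],[0,0,0],[0,0,0],[0,0,0],[0,0,0],[0,0,0],[0,0,0],[0,0,0],[0,0,0],[0,0,0],[0,0,0],[0,0,0],[0,0,0],[0,0,0]]' --delta_pos '[[0,0,-1],[0,0,-2],[0,0,-3],[0,0,-3],[0,0,-2],[0,0,-1],[-0.5,1,0],[-1.2,2.2,0],[-1.6,3,0],[-1.8,3.3,0],[-1.8,3.3,0],[-1.8,3.3,0],[-1.6,3,0],[-1.2,2.2,0],[-0.6,1.2,0],[0,0,0],[0,0,0]]' --gripper '[4,4,4,4,4,4,4,4,4,4,4,4,4,4,4,4,4]'

```text
time_s: 8.05
tool_pos: [0.5899, 0.1362, 0.141]
tool_rot: [-179.8, -0.0, 90.0]
force: [0.1, -0.1, -6.6]
grip_width: 0.0462
grasp_force: 35.0
```

Call:
drive_tool --angular '[[0,0,0],[0,0,0],[0,0,0],[0,0,0],[0,0,0],[0,0,0],[0,0,0],[0,0,0],[0,0,0],[0,0,0]]' --delta_pos '[[0,0.2,1],[0,0,1.5],[0,0,1.2],[0,0,0.7],[0,0,0.4],[0,0,0.2],[0,0,0.15],[0,0,0.1],[0,0,0],[0,0,0]]' --gripper '[4,4,4,4,4,4,4,4,4,4]'

```text
time_s: 9.05
tool_pos: [0.5937, 0.1354, 0.0903]
tool_rot: [180.0, 0.0, 89.9]
force: [0.3, -0.2, -7.5]
grip_width: 0.0464
grasp_force: 35.0
```

Call:
drive_tool --angular '[[0,0,0],[0,0,0],[0,0,0],[0,0,0],[0,0,0],[0,0,0]]' --delta_pos '[[0,0,0.1],[0,0,0.1],[0,0,0.1],[0,0,0.1],[0,0,0.05],[0,0,0]]' --gripper '[4,4,4,4,4,4]'

```text
time_s: 9.65
tool_pos: [0.5934, 0.1353, 0.0854]
tool_rot: [-180.0, 0.0, 89.9]
force: [0.5, 0.1, -7.0]
grip_width: 0.0464
grasp_force: 35.0
```

Call:
drive_tool --angular '[[0,0,0],[0,0,0],[0,0,0],[0,0,0]]' --delta_pos '[[0,0,0.05],[0,0,0.05],[0,0,0.05],[0,0,0]]' --gripper '[4,4,4,4]'

```text
time_s: 10.05
tool_pos: [0.5935, 0.1354, 0.0851]
tool_rot: [180.0, 0.0, 89.9]
force: [-4.3, -2.1, 4.7]
grip_width: 0.0461
grasp_force: 35.0
```

Call:
drive_tool --angular '[[0,0,0],[0,0,0],[0,0,0],[0,0,0],[0,0,0],[0,0,0],[0,0,0],[0,0,0],[0,0,0]]' --delta_pos '[[0,0,0],[0,0,0],[0,0,0],[0,0,0],[0,0,-1],[0,0,-3],[0,0,-4],[0,0,-3],[0,0,0]]' --gripper '[5,5.6,6.3,7,7,7,7,7,7]'

```text
time_s: 10.95
tool_pos: [0.5961, 0.137, 0.1997]
tool_rot: [179.5, -0.1, 90.0]
force: [-0.8, -0.2, 0.6]
grip_width: 0.07
grasp_force: 0.0
```

```bash
python3 - <<'E'
from h import *
p,I=wrist((.5926,.134),.094,save='pics/w2.png')
E
```

```text
tcp [0.595  0.1362 0.1971] [179.7  -0.   89.9] t 11.0
expected px [311.5 243.3] cam [0.59488074 0.20544941 0.34947328]
[455.2 384.8] 6805 238 639 373 393 [0.7007 0.0224 0.094 ]
```

View pics/w2.png

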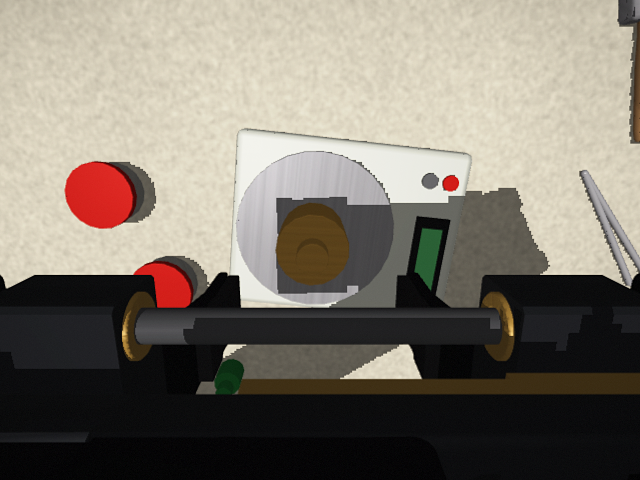

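The large weight stands upright at (312,240), about 4 mm from the pan's middle at (314,228). Next is the medium one.

Call:
drive_tool --angular '[[0,0,0],[0,0,0],[0,0,0],[0,0,0],[0,0,0],[0,0,0],[0,0,0],[0,0,0],[0,0,0],[0,0,0],[0,0,0],[0,0,0]]' --delta_pos '[[-1.5,-0.9,0],[-2.8,-1.6,0],[-3.6,-2.1,0],[-3.6,-2.1,0],[-3.6,-2.1,0],[-3.6,-2.1,0],[-3.6,-2.1,0],[-3.2,-1.9,0],[-2.2,-1.3,0],[-1,-0.6,0],[0,0,0],[0,0,0]]' --gripper '[6,6,6,6,6,6,6,6,6,6,6,6]'

```text
time_s: 12.2
tool_pos: [0.4258, -0.1501, 0.1938]
tool_rot: [180.0, -0.1, 90.0]
force: [0.9, -0.6, -0.2]
grip_width: 0.0599
grasp_force: 0.0
```

```bash
python3 - <<'E'
from h import *
p,I=wrist((.4284,-.1514),.026,rad=40)
p,I=wrist((.445,-.0503),.02,rad=40)
E
```

```text
tcp [ 0.426  -0.1498  0.1939] [ 1.80e+02 -1.00e-01  9.01e+01] t 12.25
expected px [321.2 221.2] cam [ 0.42570608 -0.08151739  0.34350086]
[322.5 221.1] 1641 301 344 197 244 [ 0.4295 -0.1513  0.026 ]
tcp [ 0.426  -0.1497  0.1939] [180.   -0.   90.1] t 12.3
expected px [342.3  93.9] cam [ 0.42585351 -0.08115989  0.34358612]
[345.  94.] 856 330 361 77 111 [ 0.4471 -0.0503  0.02  ]
```

Call:
drive_tool --angular '[[0,0,0],[0,0,0],[0,0,0],[0,0,0],[0,0,0],[0,0,0],[0,0,0],[0,0,0],[0,0,0],[0,0,0],[0,0,0],[0,0,0],[0,0,0]]' --delta_pos '[[-0.1,0.3,2],[0,0,3.5],[0,0,3.5],[0,0,3.5],[0,0,2.4],[0,0,1.4],[0,0,0.8],[0,0,0.4],[0,0,0],[0,0,0],[0,0,0],[0,0,0],[0,0,0]]' --gripper '[6,6,6,6,6,6,6,6,6,3,3,3,3]' --squeeze 25

```text
time_s: 13.6
tool_pos: [0.4286, -0.1528, 0.0195]
tool_rot: [179.9, 0.0, 89.9]
force: [2.7, -0.5, -0.4]
grip_width: 0.0361
grasp_force: 1.1
```

Call:
drive_tool --angular '[[0,0,0],[0,0,0],[0,0,0],[0,0,0],[0,0,0],[0,0,0],[0,0,0],[0,0,0],[0,0,0],[0,0,0],[0,0,0],[0,0,0],[0,0,0],[0,0,0],[0,0,0],[0,0,0],[0,0,0]]' --delta_pos '[[0,0,0],[0,0,0],[0,0,-1],[0,0,-2],[0,0,-3],[0,0,-3],[0,0,-1.5],[0,0.8,-0.5],[-0.1,2,0],[-0.1,2.8,0],[-0.1,3.3,0],[-0.1,3.3,0],[0,2.8,0],[0,2,0],[0,0.9,0],[0,0,0],[0,0,0]]' --gripper '[3,3,3,3,3,3,3,3,3,3,3,3,3,3,3,3,3]'

```text
time_s: 15.3
tool_pos: [0.606, -0.1565, 0.1281]
tool_rot: [-179.9, -0.0, 90.0]
force: [-0.4, 0.2, -4.1]
grip_width: 0.0345
grasp_force: 25.0
```

Call:
drive_tool --angular '[[0,0,0],[0,0,0],[0,0,0],[0,0,0],[0,0,0],[0,0,0],[0,0,0],[0,0,0],[0,0,0],[0,0,0],[0,0,0]]' --delta_pos '[[-0.1,0.2,1],[0,0,1.5],[0,0,1.2],[0,0,0.7],[0,0,0.4],[0,0,0.2],[0,0,0.15],[0,0,0.1],[0,0,0.1],[0,0,0],[0,0,0]]' --gripper '[3,3,3,3,3,3,3,3,3,3,3]'

```text
time_s: 16.4
tool_pos: [0.6093, -0.1578, 0.0757]
tool_rot: [180.0, 0.0, 89.9]
force: [-0.2, -0.4, -2.9]
grip_width: 0.0344
grasp_force: 25.0
```

Call:
drive_tool --angular '[[0,0,0],[0,0,0],[0,0,0],[0,0,0],[0,0,0],[0,0,0],[0,0,0]]' --delta_pos '[[0,0,0.1],[0,0,0.1],[0,0,0.1],[0,0,0.05],[0,0,0.05],[0,0,0.05],[0,0,0]]' --gripper '[3,3,3,3,3,3,3]'

```text
time_s: 17.1
tool_pos: [0.6091, -0.1577, 0.0716]
tool_rot: [-180.0, 0.0, 89.9]
force: [-2.1, -0.5, 3.1]
grip_width: 0.0344
grasp_force: 25.0
```

Call:
drive_tool --angular '[[0,0,0],[0,0,0],[0,0,0],[0,0,0],[0,0,0],[0,0,0],[0,0,0],[0,0,0],[0,0,0]]' --delta_pos '[[0,0,0],[0,0,0],[0,0,0],[0,0,0],[0,0,-1],[0,0,-3],[0,0,-4],[0,0,-3],[0,0,0]]' --gripper '[3.9,4.4,5,5.6,5.6,5.6,5.6,5.6,5.6]'

```text
time_s: 18.0
tool_pos: [0.6123, -0.1575, 0.1871]
tool_rot: [179.5, 0.1, 90.0]
force: [0.7, 0.2, 0.1]
grip_width: 0.0557
grasp_force: 0.0
```

```bash
python3 - <<'E'
from h import *
p,I=wrist((.608,-.156),.078,rad=40,save='pics/w3.png')
E
```

```text
tcp [ 0.6109 -0.1576  0.1844] [1.797e+02 1.000e-01 9.000e+01] t 18.05
expected px [310.3 235.1] cam [ 0.61105056 -0.08840715  0.33652411]
[311.4 235.4] 2486 285 337 205 264 [ 0.6088 -0.1562  0.078 ]
```

View pics/w3.png

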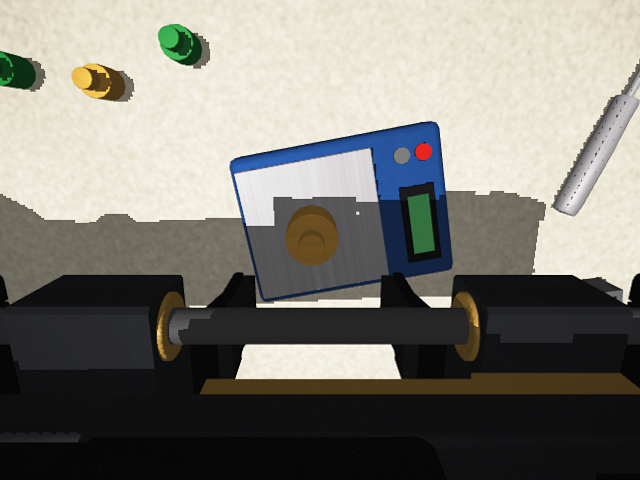

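Medium stands upright at (311,233), with the pan's middle at (311,225). Next is the small brass weight.

Call:
drive_tool --angular '[[0,0,0],[0,0,0],[0,0,0],[0,0,0],[0,0,0],[0,0,0],[0,0,0],[0,0,0],[0,0,0]]' --delta_pos '[[0.7,-1,0],[1.4,-2.2,0],[2,-3.1,0],[2,-3.1,0],[2,-3.1,0],[1.6,-2.5,0],[1,-1.4,0],[0,0,0],[0,0,0]]' --gripper '[4.4,4.4,4.4,4.4,4.4,4.4,4.4,4.4,4.4]'

```text
time_s: 18.95
tool_pos: [0.4447, -0.051, 0.1804]
tool_rot: [-180.0, 0.1, 89.9]
force: [0.3, -0.5, -0.1]
grip_width: 0.0439
grasp_force: 0.0
```

```bash
python3 - <<'E'
from h import *
p,I=wrist((.4465,-.0503),.02,rad=40)
E
```

```text
tcp [ 0.4452 -0.0511  0.1806] [-180.     0.    89.9] t 19.0
expected px [320.4 220.3] cam [0.44488759 0.01792507 0.32994567]
[320.9 219.3] 809 306 335 203 236 [ 0.4469 -0.0495  0.02  ]
```

Call:
drive_tool --angular '[[0,0,0],[0,0,0],[0,0,0],[0,0,0],[0,0,0],[0,0,0],[0,0,0],[0,0,0],[0,0,0],[0,0,0],[0,0,0],[0,0,0],[0,0,0],[0,0,0]]' --delta_pos '[[0.1,0.2,2],[0,0,3.4],[0,0,3.4],[0,0,3],[0,0,2],[0,0,1.2],[0,0,0.8],[0,0,0.4],[0,0,0],[0,0,0],[0,0,0],[0,0,0],[0,0,0],[0,0,0]]' --gripper '[4.4,4.4,4.4,4.4,4.4,4.4,4.4,4.4,4.4,2,2,2,2,2]' --squeeze 15

```text
time_s: 20.4
tool_pos: [0.4475, -0.0498, 0.0195]
tool_rot: [180.0, 0.0, 89.9]
force: [-1.8, -0.7, 3.6]
grip_width: 0.0235
grasp_force: 15.0
```

Call:
drive_tool --angular '[[0,0,0],[0,0,0],[0,0,0],[0,0,0],[0,0,0],[0,0,0],[0,0,0],[0,0,0],[0,0,0],[0,0,0],[0,0,0],[0,0,0],[0,0,0],[0,0,0],[0,0,0],[0,0,0],[0,0,0],[0,0,0],[0,0,0],[0,0,0]]' --delta_pos '[[0,0,-1],[0,0,-2.5],[0,0,-3.5],[0,0,-3.5],[0,0,-3],[0.8,0.2,-1.5],[2,0.4,0],[3,0.6,0],[3.8,0.75,0],[4,0.8,0],[4,0.8,0],[4,0.8,0],[4,0.8,0],[4,0.8,0],[4,0.8,0],[3.8,0.7,0],[3.4,0.6,0],[2.5,0.4,0],[1.5,0.2,0],[0.5,0,0]]' --gripper '[2,2,2,2,2,2,2,2,2,2,2,2,2,2,2,2,2,2,2,2]'

```text
time_s: 22.4
tool_pos: [0.5332, 0.4055, 0.1691]
tool_rot: [-179.9, -0.1, 90.1]
force: [-0.4, 0.7, -1.3]
grip_width: 0.0232
grasp_force: 15.0
```

Call:
drive_tool --angular '[[0,0,0],[0,0,0],[0,0,0],[0,0,0],[0,0,0],[0,0,0],[0,0,0],[0,0,0],[0,0,0],[0,0,0],[0,0,0]]' --delta_pos '[[-0.2,0.2,1],[0,0,2.2],[0,0,2.5],[0,0,2],[0,0,1.2],[0,0,0.7],[0,0,0.4],[0,0,0.2],[0,0,0.1],[0,0,0],[0,0,0]]' --gripper '[2,2,2,2,2,2,2,2,2,2,2]'

```text
time_s: 23.5
tool_pos: [0.5364, 0.4017, 0.0666]
tool_rot: [180.0, -0.0, 89.9]
force: [-0.3, -0.2, -1.1]
grip_width: 0.0232
grasp_force: 15.0
```

Call:
drive_tool --angular '[[0,0,0],[0,0,0],[0,0,0],[0,0,0],[0,0,0],[0,0,0],[0,0,0],[0,0,0],[0,0,0],[0,0,0]]' --delta_pos '[[0.1,0,0.2],[0,0,0.1],[0,0,0.1],[0,0,0.1],[0,0,0.05],[0,0,0.05],[0,0,0.05],[0,0,0.05],[0,0,0],[0,0,0]]' --gripper '[2,2,2,2,2,2,2,2,2,2]'

```text
time_s: 24.5
tool_pos: [0.5362, 0.4024, 0.0596]
tool_rot: [180.0, 0.0, 89.9]
force: [-1.9, -1.5, 4.1]
grip_width: 0.0236
grasp_force: 15.0
```

Contact. Release and rise.

Call:
drive_tool --angular '[[0,0,0],[0,0,0],[0,0,0],[0,0,0],[0,0,0],[0,0,0],[0,0,0],[0,0,0],[0,0,0],[0,0,0],[0,0,0]]' --delta_pos '[[0,0,0],[0,0,0],[0,0,0],[0,0,0],[0,0,-1],[0,0,-3],[0,0,-3.5],[0,0,-3],[0,0,-2],[0,0,0],[0,0,0]]' --gripper '[2.8,3.3,3.9,4.4,4.4,4.4,4.4,4.4,4.4,4.4,4.4]'

```text
time_s: 25.6
tool_pos: [0.5362, 0.4025, 0.1843]
tool_rot: [180.0, -0.0, 90.0]
force: [0.5, -0.3, -0.1]
grip_width: 0.0439
grasp_force: 0.0
```

```bash
python3 - <<'E'
from h import *
p,I=wrist((.536,.403),.06,rad=40,save='pics/w4.png')
E
```

```text
tcp [0.536  0.402  0.1832] [-1.80e+02  1.00e-01  8.99e+01] t 25.65
expected px [317.6 231.5] cam [0.53620639 0.47117796 0.33395687]
[317.4 231.8] 1049 301 334 213 251 [0.5359 0.4028 0.06  ]
```

View pics/w4.png

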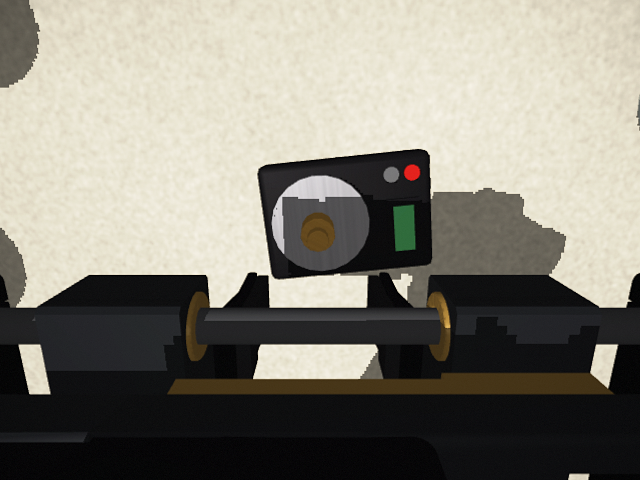

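Small stands upright at (318,230), with the pan's middle at (320,223). Now the steel weight.

Call:
drive_tool --angular '[[0,0,0],[0,0,0],[0,0,0],[0,0,0],[0,0,0],[0,0,0],[0,0,0],[0,0,0],[0,0,0],[0,0,0],[0,0,0],[0,0,0],[0,0,0],[0,0,0],[0,0,0],[0,0,0],[0,0,0],[0,0,0],[0,0,0],[0,0,0]]' --delta_pos '[[-1.5,-0.1,0],[-3,-0.3,0],[-4,-0.4,0],[-4.2,-0.5,0],[-4.2,-0.5,0],[-4.2,-0.5,0],[-4.2,-0.5,0],[-4.2,-0.5,0],[-4.2,-0.5,0],[-4.2,-0.5,0],[-4.2,-0.5,0],[-4.2,-0.5,0],[-4,-0.5,0],[-4,-0.7,0],[-3.2,-1.5,0],[-3.2,-2.5,0],[-2.5,-2.5,0],[-2,-1.7,0],[-1,-0.8,0],[0,0,0]]' --gripper '[6,6,6,6,6,6,6,6,6,6,6,6,6,6,6,6,6,6,6,6]'

```text
time_s: 27.65
tool_pos: [0.3782, -0.261, 0.1829]
tool_rot: [-179.9, -0.1, 89.7]
force: [0.8, -0.1, -0.4]
grip_width: 0.06
grasp_force: 0.0
```

```bash
python3 - <<'E'
from h import *
p,I=wrist((.379,-.2577),.026,rad=40,save='pics/w5.png')
print(world(p,(320,220),.026))
E
```

```text
tcp [ 0.3796 -0.2596  0.1831] [-1.799e+02 -1.000e-01  8.980e+01] t 27.7
expected px [319.4 218.6] cam [ 0.37888894 -0.19239271  0.33259908]
[ 0.37947393 -0.25889525  0.026     ]
```

View pics/w5.png

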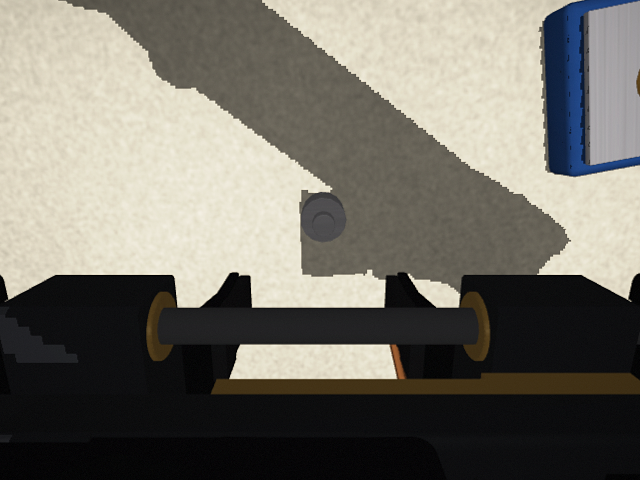

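The steel weight is at (323,216), 4 px right of where it was expected. Correcting for that and descending.

Call:
drive_tool --angular '[[0,0,0],[0,0,0],[0,0,0],[0,0,0],[0,0,0],[0,0,0],[0,0,0],[0,0,0],[0,0,0],[0,0,0],[0,0,0],[0,0,0],[0,0,0],[0,0,0],[0,0,0]]' --delta_pos '[[0.3,0.2,2],[0,0,3.4],[0,0,3.4],[0,0,3],[0,0,2],[0,0,1.3],[0,0,0.8],[0,0,0.4],[0,0,0],[0,0,0],[0,0,0],[0,0,0],[0,0,0],[0,0,0],[0,0,0]]' --gripper '[6,6,6,6,6,6,6,6,6,3,3,3,3,3,3]' --squeeze 25

```text
time_s: 29.2
tool_pos: [0.3824, -0.2568, 0.0213]
tool_rot: [-180.0, 0.0, 89.9]
force: [-2.2, 0.4, 4.5]
grip_width: 0.0341
grasp_force: 25.0
```

Call:
drive_tool --angular '[[0,0,0],[0,0,0],[0,0,0],[0,0,0],[0,0,0],[0,0,0],[0,0,0],[0,0,0],[0,0,0],[0,0,0],[0,0,0],[0,0,0],[0,0,0],[0,0,0]]' --delta_pos '[[0,0,-1],[0,0,-2.5],[0,0,-3],[0,0,-2],[0,0,-0.5],[-0.8,0.6,0],[-2,1.6,0],[-2.8,2.4,0],[-3.2,2.6,0],[-2.8,2.3,0],[-2.1,1.7,0],[-1.3,1,0],[0,0,0],[0,0,0]]' --gripper '[3,3,3,3,3,3,3,3,3,3,3,3,3,3]'

```text
time_s: 30.6
tool_pos: [0.5038, -0.4054, 0.1095]
tool_rot: [-179.9, -0.1, 90.0]
force: [0.8, -0.1, -3.0]
grip_width: 0.0343
grasp_force: 25.0
```

```bash
python3 - <<'E'
from h import *
p,I=wrist((.5044,-.4071),.026,rad=40,save='pics/w6.png')
E
```

```text
tcp [ 0.5037 -0.4052  0.11  ] [-1.799e+02 -1.000e-01  9.000e+01] t 30.65
expected px [319.3 251. ] cam [ 0.50409712 -0.33706895  0.25936087]
[292.4 244. ] 23 290 295 238 248 [ 0.4877 -0.4026  0.026 ]
```

View pics/w6.png

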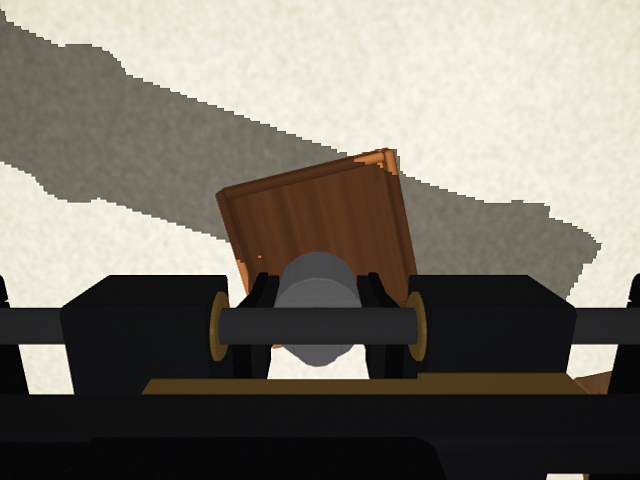

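Call:
drive_tool --angular '[[0,0,0],[0,0,0],[0,0,0],[0,0,0],[0,0,0],[0,0,0],[0,0,0],[0,0,0],[0,0,0],[0,0,0],[0,0,0]]' --delta_pos '[[-0.1,0,1],[0,0,2],[0,0,2],[0,0,1.2],[0,0,0.7],[0,0,0.4],[0,0,0.2],[0,0,0.1],[0,0,0.1],[0,0,0],[0,0,0]]' --gripper '[3,3,3,3,3,3,3,3,3,3,3]'

```text
time_s: 31.75
tool_pos: [0.5046, -0.4077, 0.0344]
tool_rot: [180.0, 0.0, 89.9]
force: [0.5, -0.5, -3.0]
grip_width: 0.0343
grasp_force: 25.0
```

Call:
drive_tool --angular '[[0,0,0],[0,0,0],[0,0,0],[0,0,0],[0,0,0],[0,0,0],[0,0,0],[0,0,0],[0,0,0],[0,0,0],[0,0,0]]' --delta_pos '[[0,0,0.2],[0,0,0.1],[0,0,0.1],[0,0,0.1],[0,0,0.05],[0,0,0.05],[0,0,0.05],[0,0,0.05],[0,0,0.05],[0,0,0],[0,0,0]]' --gripper '[3,3,3,3,3,3,3,3,3,3,3]'

```text
time_s: 32.85
tool_pos: [0.5045, -0.4076, 0.0274]
tool_rot: [-180.0, 0.0, 89.9]
force: [-3.2, 1.8, 5.8]
grip_width: 0.0344
grasp_force: 25.0
```

Contact. Release to 5.2 cm and rise.

Call:
drive_tool --angular '[[0,0,0],[0,0,0],[0,0,0],[0,0,0],[0,0,0],[0,0,0],[0,0,0],[0,0,0],[0,0,0],[0,0,0],[0,0,0],[0,0,0],[0,0,0]]' --delta_pos '[[0,0,0],[0,0,0],[0,0,0],[0,0,0],[0,0,-1],[0,0,-3],[0,0,-4],[0,0,-4],[0,0,-3],[-3,0,-1],[-4,0,0],[-4,0,0],[-2,0,0]]' --gripper '[3.9,4.4,4.8,5.2,5.2,5.2,5.2,5.2,5.2,5.2,5.2,5.2,5.2]'

```text
time_s: 34.15
tool_pos: [0.5025, -0.5422, 0.1869]
tool_rot: [-180.0, 0.1, 89.7]
force: [-1.8, -0.0, -0.5]
grip_width: 0.052
grasp_force: 0.0
```

```bash
python3 - <<'E'
from cell import eyes
import cv2, numpy as np
a=eyes.read_camera("scene")["pixels"][160:320,60:620,::-1]
b=eyes.read_camera("top")["pixels"][140:320,130:560,::-1]
cv2.imwrite("pics/f.png",np.vstack([cv2.resize(a,(800,229)),cv2.resize(b,(800,335))]))
E
```

```text
(no output)
```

View pics/f.png

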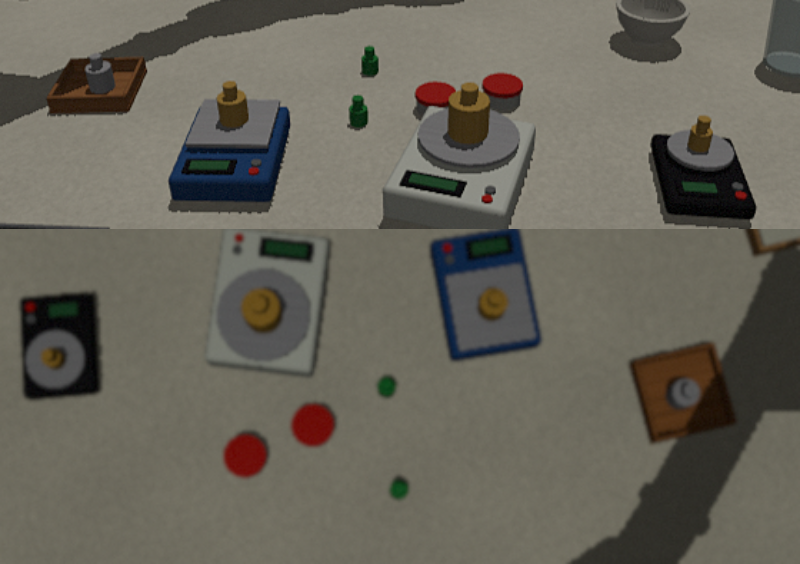

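All four weights stand upright in the right places: large (262,310), medium (493,303), small (53,357) and steel (685,392). The tins and the green look-alikes haven't moved.

```bash
python3 -c "
from cell import env
print(env.sign_off())"
```

```text
the job is handed in; nothing more can be done
None
```

The job is handed in: the large, medium and small brass weights stand upright near the middle of the white, blue and black pans, placed in that order, the steel weight stands in the wooden case, the tins were left alone, and it took about 34 s of the 102 s; the sign-off gave no verdict.

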